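# Seat the removable scenery board of a model railway

## Robot

A 6-joint arm with a two-finger parallel gripper is mounted at the origin on the work surface. World frame = base frame: x ahead of the robot, y to its left, z up, the work surface at z = 0. Lengths are in m, angles in degrees, forces in N, time in s.
With the tool pointing down it reaches from about 0.325 to 0.85 m from the base axis. Payload 15.5 kg.
Tool frame: the origin (TCP) lies on the centre line of the jaws, within the pads' length; the fingertips stand 22 mm ahead of it and the grasp point (between the pads) lies 3 mm ahead of it (manip.tip_reach is the distance from the TCP to the fingertips, in m); z points along the fingers, y is the direction in which the jaws open and shut (so a half turn about z gives the same grasp; the last joint's range is limited). The gripper opens to 91 mm and grips with 3 to 60 N. Pads are 32 mm wide; open, the fingers measure 118 mm over their backs; the gripper's body (76 mm by 178 mm) begins 60 mm behind the grasp point.
Start: joints at [68.268, 28.281, 77.091, -0, 74.628, -5.472], TCP at [0.175, 0.6, 0.236] pointing down, gripper open.
Joint ranges: [-166.48, 166.48], [-47.26, 123.95], [12.59, 153.08], [-70.14, 250.14], [6.76, 159.57], [-176.63, 176.63]. Speed limits (degrees/s): [108.29, 108.29, 147.25, 172.46, 172.46, 172.46].

## Interface

Orientations are given as a 3x3 rotation matrix whose columns are the frame's x, y, z axes.
In Python, from bench import manip gives the robot as it stands. The module is installed in compiled form; this text tells all that it offers.
- The arm moves only by the tool play_rows, never from a script. Its argument "motion" is a list of rows, each an object of numbers: "jaw": the opening, from 0 (shut) to 1 (fully open); "x", "y", "z": the shift along the world's x, y, z in cm; "roll": the turn about the world's z in degrees. A call has 1 to 5 rows; each row shifts and turns the pose as measured when the row begins; what a row does not reach is not made up. A row lasts 1/8 s, in which the tool goes at most 62.5 mm and 10.7 degrees, less where a joint would pass 70% of its speed; a pose out of reach is approached as far as the arm can. A call is refused whole if a number of a shift passes 6.25 or a number of a turn 10.7, either way. A call with a gripper value outside its range is refused whole. The fingers move at their own pace and stop on an object; "grip_force" is the grip in N (left out, the last holds). Time passes only in rows, so rows that do not move let the fingers close. It gives the time, the measured TCP pose, the force and the opening at its end, in the units of the state.
- manip.get_state(): the state, without advancing time (a new reading comes with each control period).
- manip.grab_frame(name): name is "scene" or "top" or "wrist"; returns the picture (480x640x3 uint8, red, green, blue); there is no depth.
- manip.get_calibration(name): a dict with "camera_matrix" (3x3 intrinsics, pixels), "R" (3x3) and "t" (3): a world point X has camera coordinates R X + t. Camera axes: x right, y down, z forward; pixel columns grow to the right and rows downward; lengths in m; the calibration is good to about 2 mm. A picture is of the moment at which its call begins: read the wrist's pose just before it. get_calibration takes no time and is no camera call; for the wrist camera it gives the pose at the moment of the call.
- manip.hand_in(): hands the job in, once; it reports no verdict.
Trained networks look in the newest picture that a camera, given by its name, has taken for a name from the list of things; names that differ only in an ending like _2 or _b are one class to them, and where a whole thing is asked for, a point or a joint stands for the part that bears it (a point fixed in the world has none). Each returns a list of dicts, best first, with "conf" (0 to 1); they miss things now and then, are a little off and sometimes report something else, mostly with a low value. They report only what shows in the picture. A call takes as long as a camera call. They do not tell look-alikes from the thing itself.
- manip.recognise(camera, target): "extent" ([centre column, centre row, width, height] in pixels, round what is visible of it).
- manip.place_of(camera, target): "uv" ([column, row] in pixels: a listed point, or the origin of a listed thing).
The state is a dict: "time_s": time; "joint_pos": joint angles; "dq": joint speeds; "effort": joint torques, N m; "tool_pos": TCP position; "tool_rot": TCP orientation; "wrist_force": force on the tool from outside, world axes, zero at the start; "torque": the same for the moment, N m; "gripper_width": opening from 0.0 (shut) to 1.0 (fully open).
Only numpy, scipy, OpenCV 4.12 (cv2) and the standard library are available. Lean on these libraries where they do the work, as an engineer would, in place of code of your own. Each camera call takes 0.05 s, during which the arm holds its last target.

## Task

The loose scenery board stands short of its place on the runners of the model railway layout. With closed fingertips push it gently on its trailing end, along the runners towards the fixed section, until it drops down into its locating notches; then push the wooden turn-button round until it lies square across the board's edge. Do not grip or lift anything, leave the wagon and everything else lying about alone, and finish clear.

Things in the scene. Friction and masses are not known exactly. Their poses are not given: they have to be found in the camera images.
- layout_frame: Plywood layout frame, fixed, y from -250 to 214 mm, 198 mm wide (x), yaw varies. Origin on the table under the place where the board belongs. Side cheeks 24 mm thick (inner faces x = +-75 mm, tops 65 mm high); inside each a runner 30 mm wide, top at 45 mm, open between them. At +y (84 to 214 mm) a fixed scenery section, top 63 mm, rocks to 115 mm; -y end open above a low cross-bar (34 mm)
- scenery_board: Loose scenery board: plywood 147 (x) x 160 (y) x 18 mm, about 0.65 kg, with grass, rocks up to 25 mm high, track along y at x = 0 (railheads 4.5 mm up). Origin: centre of the plywood's underside. Four blocks 7 mm high under it slide on the runners, cheeks guide it (1.5 mm play each side). It starts 60 to 135 mm short of its place, underside 52 mm, top 70 mm above the table
- board_end (a point): Middle of the top edge of the board's trailing end (board frame 0, -80, 18 mm): the upright plywood face, 18 mm tall, on which to push, the way of the frame's +y. Sliding takes 2 to 6 N; over 60 N is ramming. At its place all its blocks drop at once into notches in the runners: it falls 7 mm (top then 63 mm high), lies level, and the notches' end walls stop it hard (2 mm play each way)
- seat (a point): Where the board's origin lies once it is down in its notches (frame 0, 0, 45 mm); axes as the frame's
- turn_button (a joint): Turn-button angle, rad: 0 along the cheek, pointing to the frame's +y; negative: pointing outward, away from the board; 1.57: square across the board's edge (can turn on to 2.6). Starts between -0.4 and 0. Stiff: stays where left, about 1 N at its end turns it. Its underside is 2 mm above the seated board's top, so it passes over the board only when that is down in its notches
- button_pivot (a point): Screw of the turn-button, half-way up the strip (frame -87, -12, 72 mm). The button is a dark wooden strip 18 mm wide, 14 mm thick (65 to 79 mm above the table), lying on the cheek nearest the robot; it reaches 47 mm from the screw to its free end and 13 mm the other way
- button_tip (a point): Middle of the turn-button's free end, 47 mm from the screw, half-way up
- goods_wagon: model goods wagon, 34 x 98 mm, 42 mm tall, standing on the track of the fixed section; leave it. Origin: middle of its underside.
- paint_jar: small paint jar, 38 mm across, 42 mm tall, on the mat on the robot's side of the frame, beyond the turn-button; leave it. Origin: middle of its underside.
- tall_jar: paint jar, 44 mm across, 65 mm tall, on the mat past the open end of the frame; leave it. Origin: middle of its underside.
- cement_bottle: square cement bottle, 44 mm wide, 72 mm tall with its cap, on the mat on the robot's side of the frame near the open end; leave it. Origin: middle of its underside.
- brush: paint brush, 185 mm long, lying on the mat beyond the frame; leave it. Origin: under its body, at table level.
- tweezers: dark tweezers, 115 mm long, lying on the mat beyond the frame; leave them. Origin: under its body, at table level.
- flush_cutters: flush cutters, 125 mm long, lying to the robot's right of the frame; leave them. Origin: under its body, at table level.
Not all that is in view belongs to the job. Of the things like the scenery_board, leave any that is turquoise; of the rest the larger one is meant.

How it is judged:
By the outcome, as a careful person would: the job done as asked, in the order asked, and still so for the second after the job is handed in, with the robot touching nothing.
It also fails if it takes over 45 s, if anything falls off the work surface, if the arm or the gripper's body presses on something with over 40 N, if the wrist force passes 120 N, or if a joint passes its speed limit or range.

## Working session

There is one attempt and no reset: what is moved stays moved. The work goes in short steps, Python scripts to look and compute and a tool call to move; the robot and the scene stay as the last step left them, time stands still between calls to the robot, and variables do not carry over. Pictures are saved under pics/ and viewed, and the job is handed in when it is done.

Besides the shell and the picture viewer there is one more tool, called after ">>>" as name(argument=value, ...) on one line, values as JSON. play_rows: Moves the arm, as the interface text tells. Its arguments: {"type":"object","properties":{"motion":{"type":"array","items":{"type":"object","properties":{"jaw":{"type":"number"},"x":{"type":"number"},"y":{"type":"number"},"z":{"type":"number"},"roll":{"type":"number"}}}},"grip_force":{"type":"number"}},"required":["motion"]}

```bash
mkdir -p pics
cat > h.py <<'E'
from bench import manip
import numpy as np, cv2
def save(cam,fn):
    im=manip.grab_frame(cam); cv2.imwrite('pics/'+fn,im[:,:,::-1]); return im
def ray(cam,uv):
    c=manip.get_calibration(cam);K=np.array(c['camera_matrix']);R=np.array(c['R']);t=np.array(c['t'])
    d=R.T@np.linalg.solve(K,[uv[0],uv[1],1]);return -R.T@t,d
def atz(cam,uv,z):
    o,d=ray(cam,uv);return o+d*(z-o[2])/d[2]
def proj(cam,X):
    c=manip.get_calibration(cam);K=np.array(c['camera_matrix']);p=K@(np.array(c['R'])@np.array(X)+np.array(c['t']));return p[:2]/p[2]
E
python3 - <<'E'
from h import *
s=manip.get_state();print(s)
for c in ['top','scene','wrist']: save(c,c+'0.png')
for c in ['top','scene']:
  for n in ['scenery_board','layout_frame','turn_button']:
    print(c,n,[(np.round(d['extent']),round(d['conf'],2)) for d in manip.recognise(c,n)][:4])
  for n,z in [('board_end',.07),('seat',.045),('button_pivot',.072),('button_tip',.072),('scenery_board',.052)]:
    print(c,n,[(np.round(d['uv'],1),round(d['conf'],2),np.round(atz(c,d['uv'],z),4)) for d in manip.place_of(c,n)][:4])
print(manip.get_state()['time_s'],manip.tip_reach)
E
```

```text
{'time_s': 0.0, 'joint_pos': array([ 6.82660770e+01,  2.83150486e+01,  7.71284705e+01,  7.22645357e-05,
        7.46296508e+01, -5.47146986e+00]), 'dq': array([-0.01394213,  0.0296693 , -0.00213471,  0.02639505, -0.01973577,
        0.08070661]), 'effort': array([ 1.75288820e-03, -8.78796029e+01, -3.81860125e+01,  7.10060354e-02,
        5.29251876e-02, -4.75784464e-05]), 'tool_pos': array([0.17487835, 0.59964671, 0.23532856]), 'tool_rot': array([[-9.59988888e-01,  2.80037694e-01, -4.74019062e-04],
       [ 2.80038068e-01,  9.59988164e-01, -1.18582326e-03],
       [ 1.22977479e-04, -1.27112053e-03, -9.99999185e-01]]), 'wrist_force': array([ 0.419564  ,  0.30447323, -0.76570779]), 'torque': array([-0.03916304, -0.00021044,  0.04050714]), 'gripper_width': 1.0008015683636358}
top scenery_board [(array([261., 234.,  84.,  83.]), 0.93), (array([483., 221.,  88.,  93.]), 0.92), (array([380., 270.,  52.,  44.]), 0.61)]
top layout_frame [(array([216., 251., 218., 147.]), 0.56)]
top turn_button [(array([216., 290.,  28.,  21.]), 0.54)]
top board_end [(array([467.7, 243.4]), 0.88, array([ 0.56
[... 1148 characters left out ...]
ray([ 0.5835, -0.2149,  0.07  ])), (array([474.5, 252.1]), 0.54, array([0.4625, 0.238 , 0.07  ]))]
scene seat [(array([393.2, 268.4]), 0.94, array([0.5743, 0.0798, 0.045 ])), (array([413.5, 237.3]), 0.27, array([0.4443, 0.0827, 0.045 ]))]
scene button_pivot [(array([397.4, 236.5]), 0.5, array([0.4909, 0.0559, 0.072 ]))]
scene button_tip [(array([416.1, 237.8]), 0.78, array([0.4755, 0.0981, 0.072 ]))]
scene scenery_board [(array([164.4, 220.4]), 0.97, array([ 0.6726, -0.5131,  0.052 ])), (array([339.9, 258.3]), 0.96, array([ 0.6048, -0.0442,  0.052 ])), (array([264.2, 224.6]), 0.71, array([ 0.573 , -0.2723,  0.052 ])), (array([395.9, 267.5]), 0.48, array([0.576 , 0.0866, 0.052 ]))]
0.95 0.022
```

View pics/top0.png

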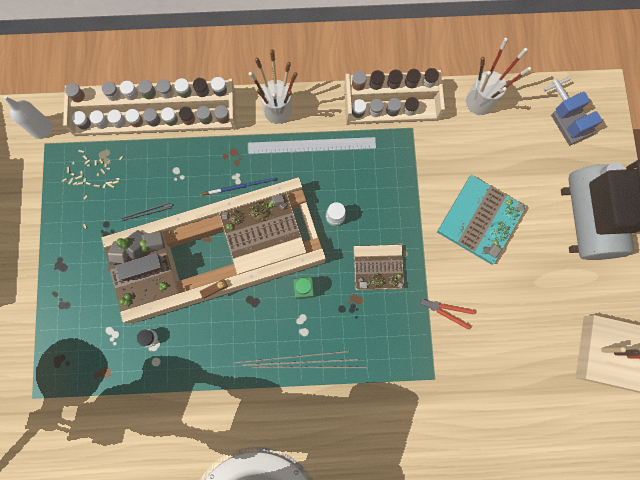

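View pics/scene0.png

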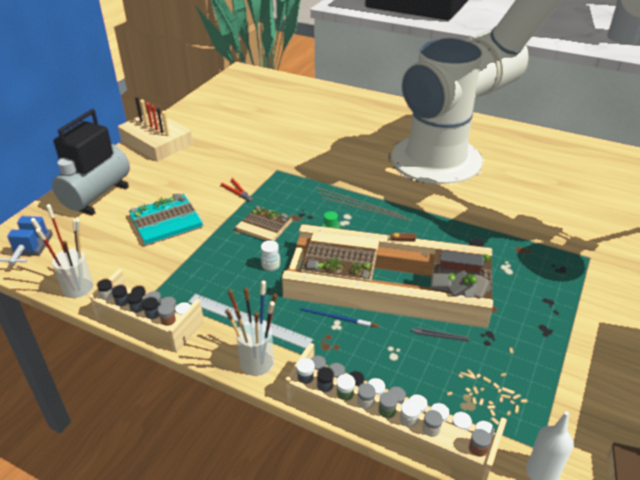

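```bash
python3 -c "
import cv2
a=cv2.imread('pics/top0.png');cv2.imwrite('pics/top0c.png',cv2.resize(a[165:345,100:340],None,fx=3.3,fy=3.3,interpolation=2))"
```

```text
(no output)
```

View pics/top0c.png

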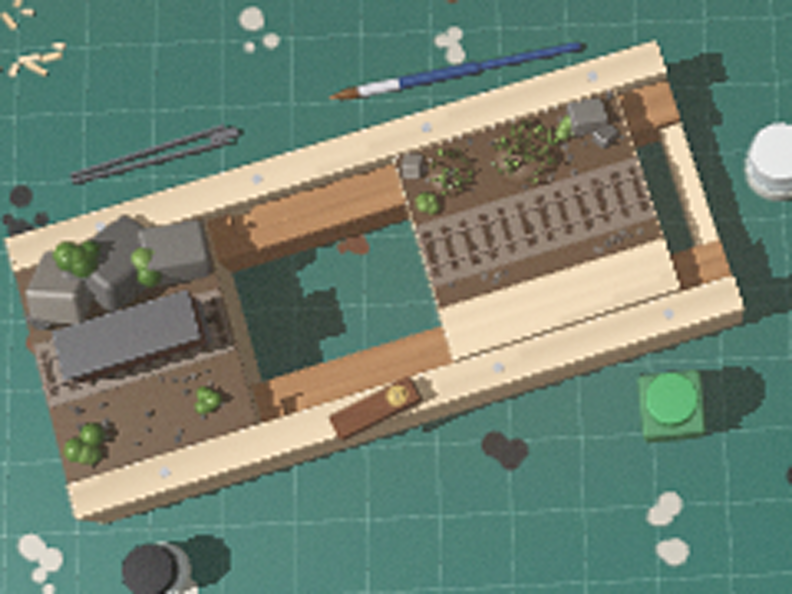

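The top view has three board-like things: the turquoise one at (483,221), a small one at (380,270), and the one in the frame at (261,234). The one in the frame is the larger of the two that aren't turquoise, so it is the one meant, and the crop confirms it. The turn-button is at about (217,289), pointing left along the near cheek.

Run:
```python
from h import *
f=lambda u,v:(100+(u+.5)/3.3-.5,165+(v+.5)/3.3-.5)
# outer top corners of cheeks, frame (x,y,65)
pts={'far+':((5,240),(99,214)),'far-':((656,42),(99,-250)),'near-':((742,309),(-99,-250)),'near+':((70,487),(-99,214))}
A=[];B=[]
for k,(p,fr) in pts.items():
    w=atz('top',f(*p),.065);print(k,w.round(4));A.append(fr);B.append(w[:2]*1000)
A=np.array(A,float);B=np.array(B)
for k in range(4): print(np.linalg.norm(B[k]-B[(k+1)%4]))
Ac=A-A.mean(0);Bc=B-B.mean(0)
H=Ac.T@Bc;U,S,V=np.linalg.svd(H);R=V.T@U.T;t=B.mean(0)-R@A.mean(0)
yaw=np.degrees(np.arctan2(R[1,0],R[0,0]));print('yaw',yaw,'t',t,'res',(A@R.T+t-B).round(1))
np.savez('frame.npz',R=R,t=t)
for n,p,z in [('end far corner',(660,0),.07)]: pass
for n,uv,z in [('bend',(293.5,221.2),.07),('pivot',(220.7,287.9),.072),('tip',(199.4,292.6),.072),('org',(261.1,232.3),.052)]:
    print(n,(R.T@(atz('top',uv,z)[:2]*1000-t)).round(1))
for n,uv,z in [('bend',(309.9,252),.07),('pivot',(397.4,236.5),.072),('tip',(416.1,237.8),.072),('org',(339.9,258.3),.052),('seat',(393.2,268.4),.045)]:
    print(n,(R.T@(atz('scene',uv,z)[:2]*1000-t)).round(1))
for n,p in [('trail near',(679,292)),('trail far',(622,96)),('lead near',(450,357)),('lead far',(400,160))]:
    print(n,(R.T@(atz('top',f(*p),.07)[:2]*1000-t)).round(1))
```

```text
far+ [0.6147 0.3221 0.065 ]
far- [ 0.7348 -0.1252  0.065 ]
near- [ 0.5448 -0.1752  0.065 ]
near+ [0.4459 0.2748 0.065 ]
463.1575367810099
196.4874974566477
460.6976375810716
175.3134795088742
yaw 13.937041404812113 t [580.70943162  91.61701738] res [[ 10.6   1. ]
 [  2.2  -2. ]
 [  0.    0.3]
 [-12.8   0.7]]
bend [   0.6 -207.6]
pivot [-98.3 -12.8]
tip [-95.   34.4]
org [   0.8 -130.7]
bend [   4.1 -207.6]
pivot [-95.8 -13. ]
tip [-100.5   31.6]
org [  -9.3 -137.6]
seat [ -9.1 -10. ]
trail near [ -76.7 -212.6]
trail far [  65.4 -213.8]
lead near [-75.4 -53.5]
lead far [ 65. -56.]
```

View pics/wrist0.png

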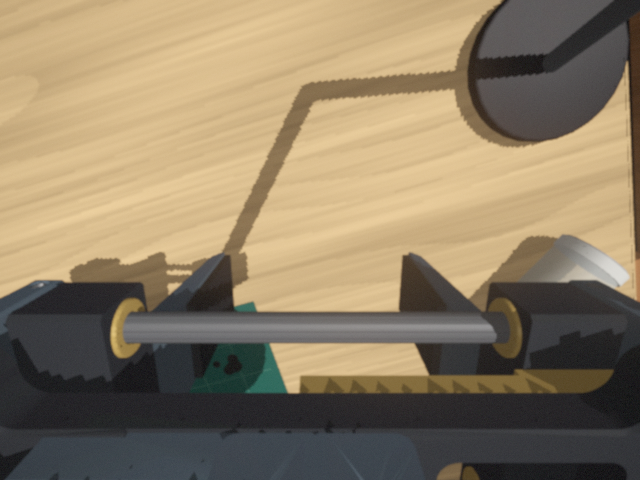

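```bash
python3 -c "
import cv2,numpy as np
a=cv2.imread('pics/top0.png')
g=lambda x,y:cv2.resize(a[y:y+30,x:x+40],None,fx=9.5,fy=9.5,interpolation=cv2.INTER_NEAREST)
cv2.imwrite('pics/corn.png',np.vstack([np.hstack([g(95,220),g(280,170)]),np.hstack([g(110,300),g(295,245)])]))
from h import *
print(ray('top',(320,240)))"
```

```text
(array([ 0.33714533, -0.12455359,  1.35309207]), array([ 0.19014245, -0.03251661, -0.98156021]))
```

View pics/corn.png

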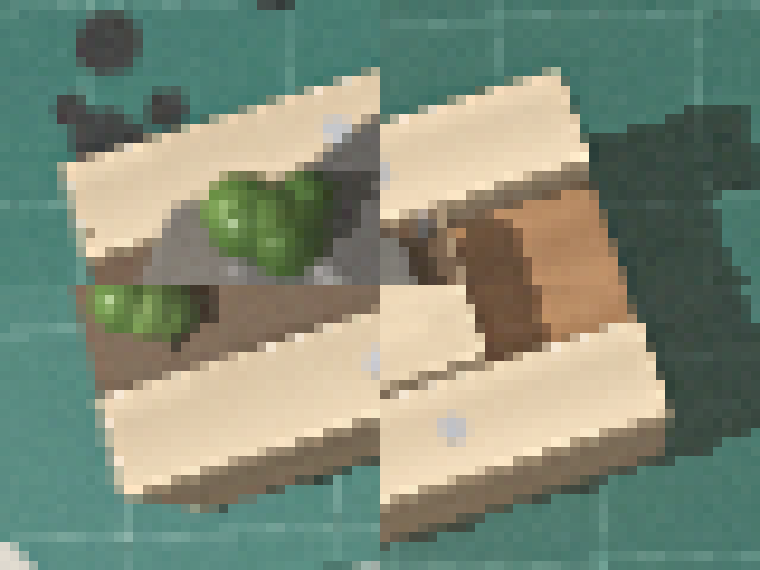

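Run:
```python
from h import *
pts=[((101.8,237.4),(99,214)),((298.9,177.4),(99,-250)),((325.5,258.2),(-99,-250)),((123.2,321.8),(-99,214)),
((104.3,247.2),(75,214)),((120.2,311.9),(-75,214)),((302.1,186.8),(75,-250)),((322.9,249.2),(-75,-250))]
A=np.array([p[1] for p in pts],float);B=np.array([atz('top',np.array(p[0])-.5,.065)[:2]*1000 for p in pts])
Ac=A-A.mean(0);Bc=B-B.mean(0)
U,S,V=np.linalg.svd(Ac.T@Bc);R=V.T@U.T;t=B.mean(0)-R@A.mean(0)
print('yaw',np.degrees(np.arctan2(R[1,0],R[0,0])),'t',t,'res',(A@R.T+t-B).round(1).tolist())
np.savez('frame.npz',R=R,t=t)
L=lambda c,uv,z:(R.T@(atz(c,uv,z)[:2]*1000-t)).round(1)
for n,uv,z in [('bend',(293.5,221.2),.07),('pivot',(220.7,287.9),.072),('tip',(199.4,292.6),.072),('org',(261.1,232.3),.052)]: print(n,L('top',uv,z))
for n,uv,z in [('bend',(309.9,252),.07),('pivot',(397.4,236.5),.072),('tip',(416.1,237.8),.072),('org',(339.9,258.3),.052),('seat',(393.2,268.4),.045)]: print('sc',n,L('scene',uv,z))
f=lambda u,v:(100+(u+.5)/3.3-.5,165+(v+.5)/3.3-.5)
for n,p in [('trail near',(679,292)),('trail far',(622,96)),('lead near',(450,357)),('lead far',(400,160))]: print(n,L('top',f(*p),.07))
for n,p,z in [('tall jar top',(784,155),.065),('bottle top',(671,398),.072),('jar top',(150,570),.042)]: print(n,L('top',f(*p),z))
W=lambda x,y:(R@[x,y]+t).round(1)
print('pivot W',W(-87,-12),'axes',R)
```

```text
yaw 15.005595751826188 t [575.93328588  89.98447489] res [[0.4, 0.5], [0.3, -0.7], [-1.0, -0.8], [-1.2, 0.6], [-0.2, 0.4], [0.3, -0.1], [-0.2, -0.6], [1.6, 0.7]]
bend [   1.8 -207.3]
pivot [-93.5 -10.6]
tip [-89.3  36.5]
org [   3.4 -130.4]
sc bend [   5.3 -207.3]
sc pivot [-91.  -10.9]
sc tip [-94.9  33.8]
sc org [  -6.8 -137.1]
sc seat [-4.2 -9.5]
trail near [ -75.6 -210.8]
trail far [  66.4 -214.7]
lead near [-71.4 -51.7]
lead far [ 69.  -56.9]
tall jar top [  -5.7 -308.4]
bottle top [-142.4 -184.1]
jar top [-143.7  180.9]
pivot W [495.   55.9] axes [[ 0.96590054 -0.25891338]
 [ 0.25891338  0.96590054]]
```

Frame fit: yaw 15.0°, origin at (576, 90) mm, residuals about 1 mm. The board's trailing end is at frame y ≈ -210, so it is about 130 mm short. The direct travel line stays at least 466 mm from the base, so I'll close the jaw, roll +31.3° and travel at height.

>>> play_rows(motion=[{"jaw": 0, "x": 3.2, "y": -5.2, "roll": 10.4}, {"jaw": 0, "x": 3.2, "y": -5.2, "roll": 10.4}, {"jaw": 0, "x": 3.2, "y": -5.2, "roll": 10.4}, {"jaw": 0, "x": 3.2, "y": -5.2}, {"jaw": 0, "x": 3.2, "y": -5.2}], grip_force=10)

```text
validation failed for argument at $.mo...
```

>>> play_rows(motion=[{"jaw": 0, "x": 3.2, "y": -5.2}, {"jaw": 0, "x": 3.2, "y": -5.2}, {"jaw": 0, "x": 3.2, "y": -5.2}, {"jaw": 0, "x": 3.2, "y": -5.2}, {"jaw": 0, "x": 3.2, "y": -5.2}])

```text
validation failed for argument at $.mo...
```

>>> play_rows(motion=[{"jaw": 0.0, "x": 3.2, "y": -5.2, "z": 0.0, "roll": 10.4}, {"jaw": 0.0, "x": 3.2, "y": -5.2, "z": 0.0, "roll": 10.4}, {"jaw": 0.0, "x": 3.2, "y": -5.2, "z": 0.0, "roll": 10.4}, {"jaw": 0.0, "x": 3.2, "y": -5.2, "z": 0.0, "roll": 0.0}, {"jaw": 0.0, "x": 3.2, "y": -5.2, "z": 0.0, "roll": 0.0}], grip_force=10)

```text
time_s: 1.58
tool_pos: [0.3321, 0.345, 0.236]
tool_rot: [[-0.969, -0.248, 0.001], [-0.248, 0.969, 0.002], [-0.002, 0.002, -1.0]]
wrist_force: [0.2, 1.6, 0.7]
gripper_width: 0.483
```

>>> play_rows(motion=[{"jaw": 0, "x": 3.2, "y": -5.0, "z": 0, "roll": 0}, {"jaw": 0, "x": 3.2, "y": -5.0, "z": 0, "roll": 0}, {"jaw": 0, "x": 3.2, "y": -5.0, "z": 0, "roll": 0}, {"jaw": 0, "x": 3.2, "y": -5.0, "z": 0, "roll": 0}, {"jaw": 0, "x": 3.2, "y": -5.0, "z": 0, "roll": 0}])

```text
time_s: 2.2
tool_pos: [0.4967, 0.0861, 0.2374]
tool_rot: [[-0.969, -0.248, 0.005], [-0.248, 0.969, 0.004], [-0.006, 0.003, -1.0]]
wrist_force: [0.7, 0.6, 0.8]
gripper_width: 0.005
```

>>> play_rows(motion=[{"jaw": 0, "x": 3.0, "y": -5.0, "z": 0, "roll": 0}, {"jaw": 0, "x": 3.0, "y": -5.0, "z": 0, "roll": 0}, {"jaw": 0, "x": 3.0, "y": -5.0, "z": 0, "roll": 0}, {"jaw": 0, "x": 3.0, "y": -5.0, "z": 0, "roll": 0}, {"jaw": 0, "x": 0, "y": 0, "z": 0, "roll": 0}])

```text
time_s: 2.82
tool_pos: [0.6217, -0.1255, 0.2375]
tool_rot: [[-0.97, -0.244, 0.008], [-0.244, 0.97, 0.003], [-0.008, 0.001, -1.0]]
wrist_force: [0.4, 0.2, -0.4]
gripper_width: 0.002
```

>>> play_rows(motion=[{"jaw": 0, "x": 1.7, "y": -1.6, "z": 0, "roll": 0.9}, {"jaw": 0, "x": 0, "y": 0, "z": -4.0, "roll": 0}, {"jaw": 0, "x": 0, "y": 0, "z": -4.0, "roll": 0}, {"jaw": 0, "x": 0, "y": 0, "z": 0, "roll": 0}])

```text
time_s: 3.32
tool_pos: [0.6385, -0.1403, 0.1564]
tool_rot: [[-0.966, -0.26, 0.008], [-0.26, 0.966, 0.004], [-0.009, 0.002, -1.0]]
wrist_force: [0.2, -0.7, 0.7]
gripper_width: 0.006
```

Run:
```python
from h import *
s=manip.get_state();print(s['tool_pos'],s['wrist_force'])
f=np.load('frame.npz');R,t=f['R'],f['t'];print('frame',R.T@(s['tool_pos'][:2]*1000-t))
save('wrist','w1.png');a=save('top','t1.png')[:,:,::-1]
cv2.imwrite('pics/t1c.png',cv2.resize(a[165:345,100:340],None,fx=3.3,fy=3.3,interpolation=2))
for c in ['wrist']:
  for n,z in [('board_end',.07),('scenery_board',.052)]:
    print(c,n,[(np.round(d['uv'],1),round(d['conf'],2),(R.T@(atz(c,d['uv'],z)[:2]*1000-t)).round(1)) for d in manip.place_of(c,n)][:4])
```

```text
[ 0.63846006 -0.14032889  0.15641144] [ 0.17747513 -0.74132709  0.6562793 ]
frame [   0.76343116 -238.6488203 ]
wrist board_end [(array([349.7, 242.8]), 0.76, array([   3.1, -215.7])), (array([222.8,  56.5]), 0.6, array([-120.8, -299.4]))]
wrist scenery_board [(array([451.8, 236.3]), 0.97, array([   3.9, -133.9]))]
```

View pics/w1.png

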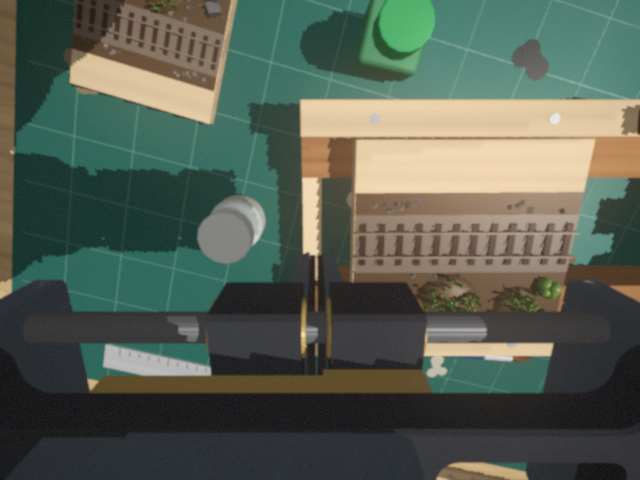

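View pics/t1c.png

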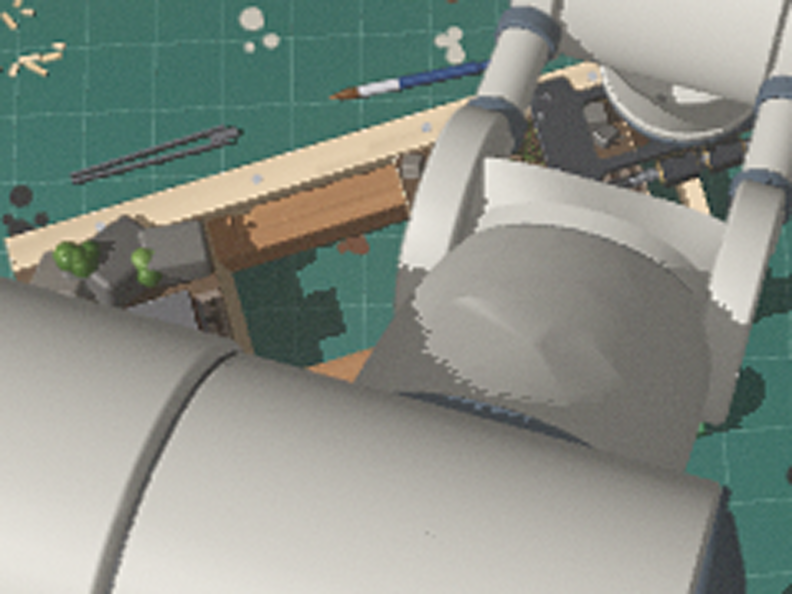

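The wrist picture shows the board's trailing end as an upright edge at column ~355. The closed fingertips are left of it at about (318,270), in line with the track. I'll descend now.

>>> play_rows(motion=[{"jaw": 0, "x": 0, "y": -0.1, "z": -3.0, "roll": 0}, {"jaw": 0, "x": 0, "y": -0.1, "z": -3.0, "roll": 0}, {"jaw": 0, "x": 0, "y": 0, "z": -1.7, "roll": 0}, {"jaw": 0, "x": 0, "y": 0, "z": 0, "roll": 0}])

```text
time_s: 4.03
tool_pos: [0.6446, -0.144, 0.0886]
tool_rot: [[-0.965, -0.26, 0.025], [-0.26, 0.966, -0.002], [-0.024, -0.008, -1.0]]
wrist_force: [0.2, 0.4, 0.9]
gripper_width: 0.004
```

>>> play_rows(motion=[{"jaw": 0, "x": -0.6, "y": 0.1, "z": -0.9, "roll": 0}, {"jaw": 0, "x": 0, "y": 0, "z": 0, "roll": 0}])

```text
time_s: 4.28
tool_pos: [0.6391, -0.1432, 0.0811]
tool_rot: [[-0.965, -0.26, 0.028], [-0.26, 0.966, -0.002], [-0.026, -0.009, -1.0]]
wrist_force: [0.2, -0.4, 0.2]
gripper_width: 0.007
```

>>> play_rows(motion=[{"jaw": 0, "x": -0.13, "y": 0.48, "z": -0.2, "roll": 0}, {"jaw": 0, "x": -0.13, "y": 0.48, "z": 0, "roll": 0}, {"jaw": 0, "x": -0.13, "y": 0.48, "z": 0, "roll": 0}, {"jaw": 0, "x": -0.13, "y": 0.48, "z": 0, "roll": 0}])

```text
time_s: 4.78
tool_pos: [0.6343, -0.123, 0.0803]
tool_rot: [[-0.965, -0.26, 0.03], [-0.26, 0.966, -0.003], [-0.028, -0.011, -1.0]]
wrist_force: [0.6, -1.5, -2.1]
gripper_width: 0.003
```

>>> play_rows(motion=[{"jaw": 0, "x": -0.15, "y": 0.48, "z": -0.05, "roll": 0}, {"jaw": 0, "x": -0.15, "y": 0.48, "z": -0.05, "roll": 0}, {"jaw": 0, "x": -0.13, "y": 0.48, "z": -0.05, "roll": 0}, {"jaw": 0, "x": -0.13, "y": 0.48, "z": -0.05, "roll": 0}])

```text
time_s: 5.28
tool_pos: [0.6311, -0.1049, 0.0803]
tool_rot: [[-0.965, -0.26, 0.036], [-0.261, 0.965, -0.007], [-0.033, -0.017, -0.999]]
wrist_force: [0.9, -6.0, 3.6]
gripper_width: 0.005
```

>>> play_rows(motion=[{"jaw": 0, "x": -0.25, "y": 0.6, "z": -0.12, "roll": 0}, {"jaw": 0, "x": -0.25, "y": 0.6, "z": -0.12, "roll": 0}, {"jaw": 0, "x": -0.2, "y": 0.6, "z": -0.1, "roll": 0}, {"jaw": 0, "x": -0.2, "y": 0.6, "z": -0.1, "roll": 0}, {"jaw": 0, "x": -0.2, "y": 0.6, "z": -0.05, "roll": 0}])

```text
time_s: 5.9
tool_pos: [0.6243, -0.0796, 0.0799]
tool_rot: [[-0.964, -0.261, 0.048], [-0.262, 0.965, -0.018], [-0.041, -0.029, -0.999]]
wrist_force: [0.4, -5.5, 3.5]
gripper_width: 0.002
```

>>> play_rows(motion=[{"jaw": 0, "x": -0.22, "y": 0.75, "z": -0.1, "roll": 0}, {"jaw": 0, "x": -0.22, "y": 0.75, "z": -0.1, "roll": 0}, {"jaw": 0, "x": -0.22, "y": 0.75, "z": -0.1, "roll": 0}, {"jaw": 0, "x": -0.22, "y": 0.75, "z": -0.1, "roll": 0}, {"jaw": 0, "x": -0.22, "y": 0.75, "z": -0.1, "roll": 0}])

```text
time_s: 6.52
tool_pos: [0.6162, -0.0485, 0.0797]
tool_rot: [[-0.964, -0.261, 0.057], [-0.263, 0.964, -0.03], [-0.047, -0.044, -0.998]]
wrist_force: [-3.1, -17.3, 11.6]
gripper_width: 0.005
```

>>> play_rows(motion=[{"jaw": 0, "x": 0, "y": 0, "z": 0.05, "roll": 0}])

```text
time_s: 6.65
tool_pos: [0.6161, -0.0483, 0.0805]
tool_rot: [[-0.964, -0.261, 0.057], [-0.263, 0.964, -0.03], [-0.047, -0.044, -0.998]]
wrist_force: [0.6, -0.3, -0.2]
gripper_width: 0.008
```

Run:
```python
from h import *
s=manip.get_state();print(s['tool_pos'],s['wrist_force'],s['torque'])
f=np.load('frame.npz');R,t=f['R'],f['t'];print('frame',R.T@(s['tool_pos'][:2]*1000-t))
save('wrist','w2.png')
print([(np.round(d['uv'],1),round(d['conf'],2),(R.T@(atz('wrist',d['uv'],.07)[:2]*1000-t)).round(1)) for d in manip.place_of('wrist','board_end')][:4])
a=save('scene','s2.png')[:,:,::-1]
cv2.imwrite('pics/s2c.png',cv2.resize(a[190:340,260:500],None,fx=3.3,fy=3.3,interpolation=2))
```

```text
[ 0.61606631 -0.04826779  0.0805064 ] [ 0.57712658 -0.30939303 -0.18308707] [0.06161508 0.0539323  0.05265886]
frame [   2.96914799 -143.92891032]
[(array([335.8, 292.1]), 0.95, array([   2.5, -134.4])), (array([21.4, 16.3]), 0.59, array([-120.6, -265.2]))]
```

View pics/w2.png

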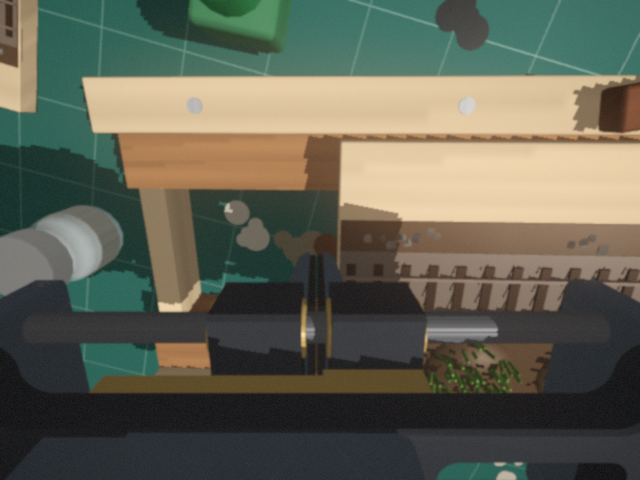

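View pics/s2c.png

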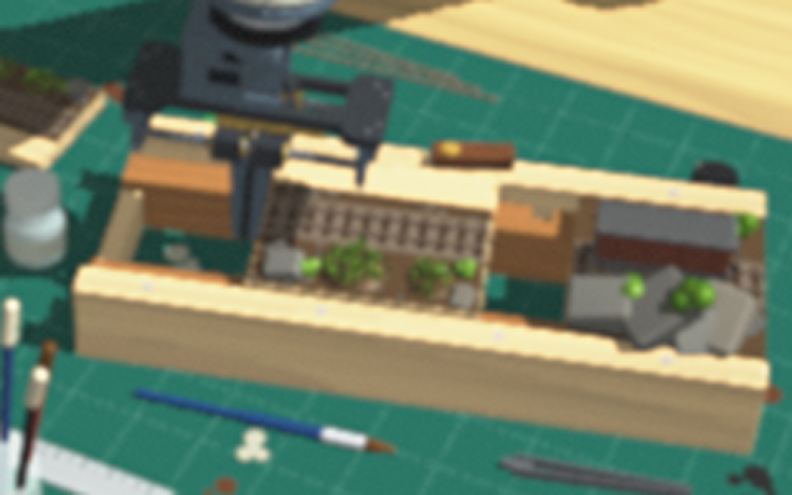

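The scene picture shows the board about 53 mm short of its place with the fingertips behind its end. The force has relaxed to about 0 N. The 17 N came from pressing down while pushing, so I'll continue without any z push.

>>> play_rows(motion=[{"jaw": 0, "x": -0.2, "y": 0.55, "z": 0, "roll": 0}, {"jaw": 0, "x": -0.2, "y": 0.55, "z": 0, "roll": 0}, {"jaw": 0, "x": -0.2, "y": 0.55, "z": 0, "roll": 0}, {"jaw": 0, "x": -0.15, "y": 0.55, "z": 0, "roll": 0}, {"jaw": 0, "x": -0.15, "y": 0.55, "z": 0, "roll": 0}])

```text
time_s: 7.42
tool_pos: [0.607, -0.0196, 0.0802]
tool_rot: [[-0.964, -0.261, 0.058], [-0.263, 0.964, -0.03], [-0.048, -0.044, -0.998]]
wrist_force: [0.8, -3.6, 0.8]
gripper_width: 0.006
```

>>> play_rows(motion=[{"jaw": 0, "x": -0.12, "y": 0.4, "z": 0, "roll": 0}, {"jaw": 0, "x": -0.12, "y": 0.4, "z": 0, "roll": 0}, {"jaw": 0, "x": -0.12, "y": 0.4, "z": 0, "roll": 0}, {"jaw": 0, "x": -0.12, "y": 0.4, "z": 0, "roll": 0}])

```text
time_s: 7.92
tool_pos: [0.6018, -0.0023, 0.0801]
tool_rot: [[-0.964, -0.261, 0.057], [-0.263, 0.964, -0.03], [-0.048, -0.044, -0.998]]
wrist_force: [0.4, -4.1, 0.3]
gripper_width: 0.003
```

>>> play_rows(motion=[{"jaw": 0, "x": -0.07, "y": 0.25, "z": 0, "roll": 0}, {"jaw": 0, "x": -0.07, "y": 0.25, "z": 0, "roll": 0}])

```text
time_s: 8.18
tool_pos: [0.6001, 0.0033, 0.0801]
tool_rot: [[-0.964, -0.261, 0.057], [-0.263, 0.964, -0.03], [-0.047, -0.044, -0.998]]
wrist_force: [0.2, -0.3, 0.6]
gripper_width: 0.006
```

Run:
```python
from h import *
save('wrist','w3.png')
a=save('scene','s3.png')[:,:,::-1]
cv2.imwrite('pics/s3c.png',cv2.resize(a[190:340,260:500],None,fx=3.3,fy=3.3,interpolation=2))
```

```text
(no output)
```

View pics/w3.png

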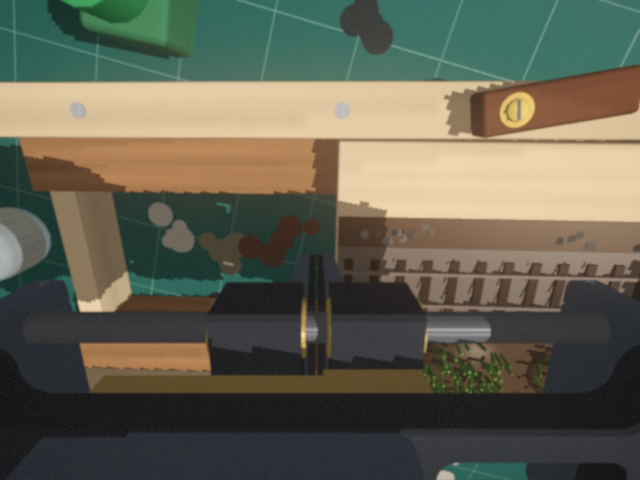

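View pics/s3c.png

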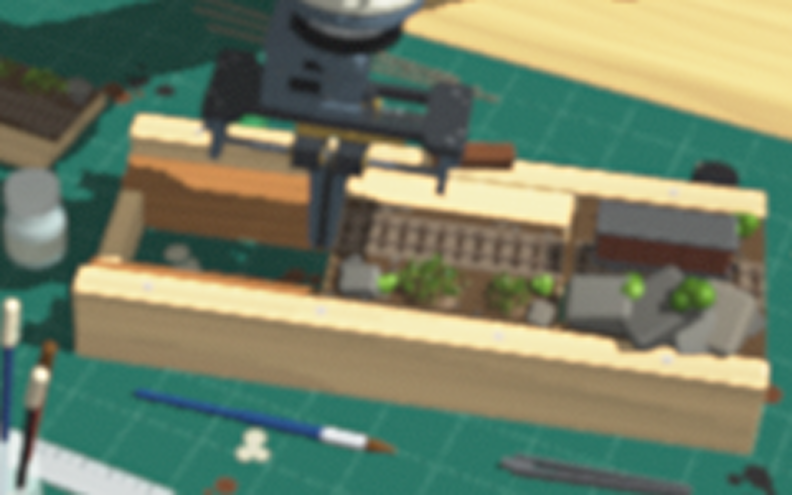

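>>> play_rows(motion=[{"jaw": 0, "x": -0.07, "y": 0.25, "z": 0, "roll": 0}, {"jaw": 0, "x": -0.07, "y": 0.25, "z": 0, "roll": 0}])

```text
time_s: 8.52
tool_pos: [0.5995, 0.0078, 0.0802]
tool_rot: [[-0.963, -0.261, 0.059], [-0.263, 0.964, -0.031], [-0.048, -0.045, -0.998]]
wrist_force: [7.1, -16.3, -1.8]
gripper_width: 0.002
```

>>> play_rows(motion=[{"jaw": 0, "x": 0.26, "y": -1.0, "z": 0, "roll": 0}, {"jaw": 0, "x": 0.26, "y": -1.0, "z": 0, "roll": 0}, {"jaw": 0, "x": 0, "y": 0, "z": 4, "roll": 0}, {"jaw": 0, "x": 0, "y": 0, "z": 4, "roll": 0}, {"jaw": 0, "x": 0, "y": 0, "z": 0, "roll": 0}])

```text
time_s: 9.15
tool_pos: [0.6042, -0.0142, 0.1617]
tool_rot: [[-0.964, -0.26, 0.056], [-0.262, 0.965, -0.03], [-0.046, -0.043, -0.998]]
wrist_force: [0.9, 0.0, -0.5]
gripper_width: 0.006
```

Run:
```python
from h import *
s=manip.get_state();print(s['tool_pos'],s['wrist_force'])
f=np.load('frame.npz');R,t=f['R'],f['t'];print('frame',R.T@(s['tool_pos'][:2]*1000-t))
a=save('wrist','w4.png')
for n,z in [('board_end',.063),('scenery_board',.045),('seat',.045),('button_pivot',.072),('button_tip',.072)]:
    print(n,[(np.round(d['uv'],1),round(d['conf'],2),(R.T@(atz('wrist',d['uv'],z)[:2]*1000-t)).round(1)) for d in manip.place_of('wrist',n)][:2])
def P(x,y,z): return proj('wrist',np.r_[R@[x,y]+t,z*1000/1000]/1000*np.array([1,1,1])).round(1)
for nm,p in [('near trail seated',(-73.5,-80,63)),('near trail raised',(-73.5,-80,70)),('cheek inner',(-75,-80,65)),('cheek end',(-75,-250,65)),('near lead',(-73.5,80,63)),('fixed edge',(-73.5,84,63)),('pivot',(-87,-12,79)),('x0',(0,-80,63))]: print(nm,P(*p))
a=save('scene','s4.png')[:,:,::-1]
cv2.imwrite('pics/s4c.png',cv2.resize(a[200:300,340:480],None,fx=5.6,fy=5.6,interpolation=2))
def P(x,y,z): return ((proj('scene',np.r_[R@[x,y]+t,z]/1000)-[340,200])*5.6).round(0)
for nm,p in [('far trail seated',(73.5,-80,63)),('far trail raised',(73.5,-80,70)),('near lead seat',(-73.5,80,63)),('near lead raised',(-73.5,80,70)),('x0lead',(0,80,63)),('fix0',(0,84,63)),('fix near',(-73.5,84,63))]: print(nm,P(*p))
```

```text
[ 0.60423027 -0.01419732  0.16167107] [ 0.93239726  0.01165554 -0.51747422]
frame [   0.35801435 -107.95571818]
board_end [(array([363.4, 236.4]), 0.68, array([ -2. , -76.1])), (array([62.5, 49.6]), 0.63, array([-127.4, -276.8]))]
scenery_board [(array([463.7, 230. ]), 0.61, array([-3. ,  3.8]))]
seat []
button_pivot [(array([470.9, 114.6]), 0.64, array([-88.4, -13.1]))]
button_tip [(array([549.7,  99.8]), 0.95, array([-97.1,  33.4])), (array([458.3, 228.6]), 0.51, array([-12.9, -10.9]))]
near trail seated [361.8 137.7]
near trail raised [362.7 138.3]
cheek inner [362.2 135.6]
cheek end [114.2 134.4]
near lead [606.1 138.9]
fixed edge [612.4 138.9]
pivot [476.8 116.8]
x0 [357.4 240. ]
far trail seated [104. 454.]
far trail raised [105. 441.]
near lead seat [529. 273.]
near lead raised [531. 260.]
x0lead [518. 387.]
fix0 [528. 388.]
fix near [539. 274.]
```

View pics/w4.png

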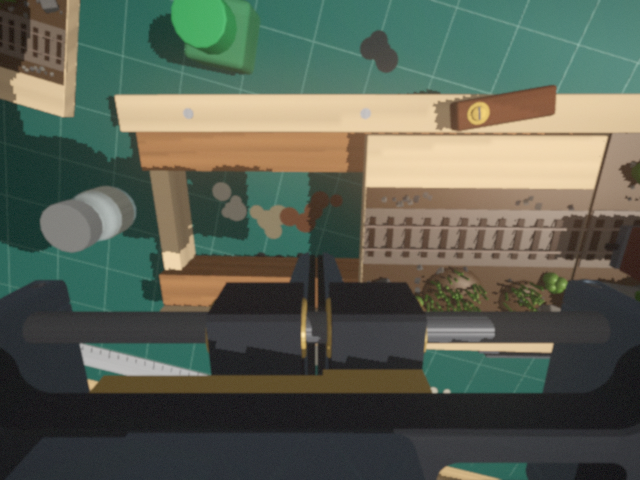

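View pics/s4c.png

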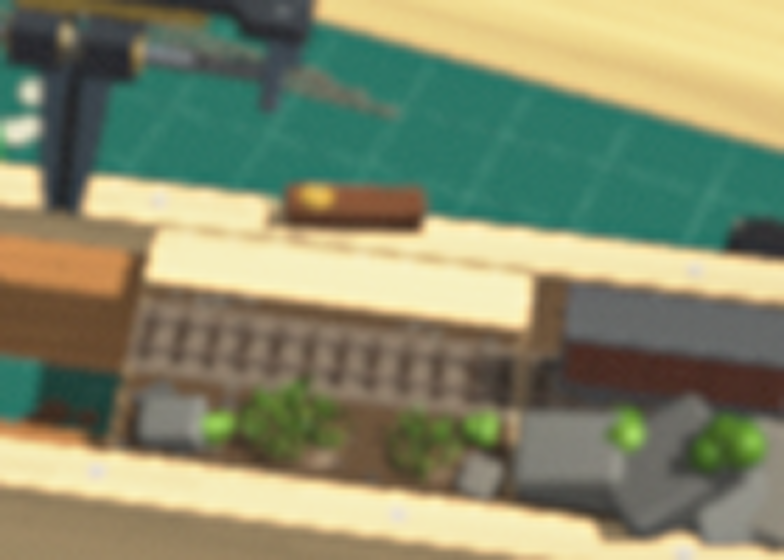

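The seated check passes. In the scene crop the board's near leading corner is at about (533,278); I predicted (529,273) for seated and (531,260) for raised. The push also stopped hard. The button tip is at about frame (-97,33), so θ ≈ -0.2. Next I'll go outside the near cheek beside it.

>>> play_rows(motion=[{"jaw": 0, "x": -4.28, "y": 2.4, "z": 0, "roll": 0}, {"jaw": 0, "x": -4.28, "y": 2.4, "z": 0, "roll": 0}, {"jaw": 0, "x": -4.28, "y": 2.4, "z": 0, "roll": 0}, {"jaw": 0, "x": -4.28, "y": 2.4, "z": 0, "roll": 0}, {"jaw": 0, "x": 0, "y": 0, "z": 0, "roll": 0}])

```text
time_s: 10.12
tool_pos: [0.4247, 0.0843, 0.1553]
tool_rot: [[-0.964, -0.26, 0.046], [-0.262, 0.965, -0.029], [-0.037, -0.04, -0.999]]
wrist_force: [1.5, -0.5, -0.5]
gripper_width: 0.005
```

>>> play_rows(motion=[{"jaw": 0, "x": 0, "y": 0, "z": -3.2, "roll": 0}, {"jaw": 0, "x": 0, "y": 0, "z": -3.2, "roll": 0}, {"jaw": 0, "x": 0, "y": 0, "z": 0, "roll": 0}])

```text
time_s: 10.5
tool_pos: [0.4267, 0.0844, 0.09]
tool_rot: [[-0.964, -0.261, 0.049], [-0.263, 0.964, -0.029], [-0.039, -0.041, -0.998]]
wrist_force: [0.2, -0.2, 1.2]
gripper_width: 0.005
```

Run:
```python
from h import *
s=manip.get_state();print(s['tool_pos'],s['wrist_force'],s['tool_rot'][:,2])
f=np.load('frame.npz');R,t=f['R'],f['t'];print('frame',R.T@(s['tool_pos'][:2]*1000-t))
tip=s['tool_pos']+.022*s['tool_rot'][:,2];print('tip',R.T@(tip[:2]*1000-t),tip[2])
save('wrist','w5.png')
```

```text
[0.42668724 0.08436124 0.09004528] [ 0.17547507 -0.1511551   1.24733906] [ 0.04870744 -0.02902125 -0.99839138]
frame [-145.61276605   33.21030774]
tip [-144.74304986   32.31616954] 0.06808066782838285
```

View pics/w5.png

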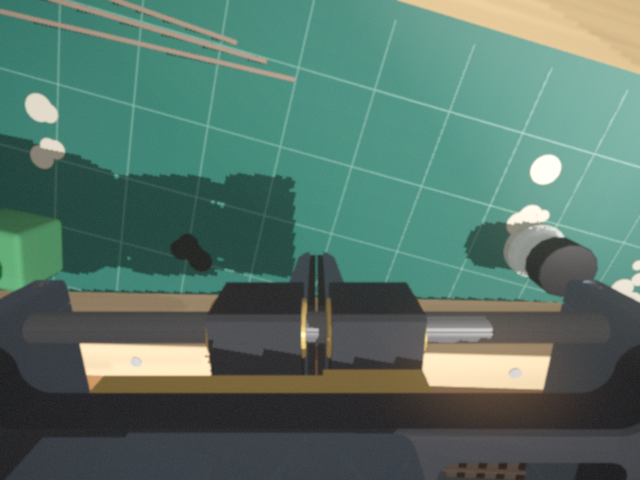

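>>> play_rows(motion=[{"jaw": 0, "x": 0.65, "y": 0.1, "z": 0.1, "roll": 0}, {"jaw": 0, "x": 0.6, "y": 0.1, "z": 0, "roll": 0}, {"jaw": 0, "x": 0.6, "y": 0.15, "z": 0, "roll": 0}, {"jaw": 0, "x": 0.6, "y": 0.15, "z": 0, "roll": 0}])

```text
time_s: 11.05
tool_pos: [0.4551, 0.0897, 0.0948]
tool_rot: [[-0.964, -0.26, 0.054], [-0.262, 0.965, -0.028], [-0.045, -0.042, -0.998]]
wrist_force: [-6.9, 6.9, 1.2]
gripper_width: 0.004
```

>>> play_rows(motion=[{"jaw": 0, "x": 0.5, "y": 0.13, "z": -0.15, "roll": 0}, {"jaw": 0, "x": 0.5, "y": 0.13, "z": -0.15, "roll": 0}, {"jaw": 0, "x": 0.5, "y": 0.13, "z": -0.1, "roll": 0}, {"jaw": 0, "x": 0.5, "y": 0.13, "z": -0.1, "roll": 0}])

```text
time_s: 11.55
tool_pos: [0.4763, 0.0953, 0.0897]
tool_rot: [[-0.964, -0.261, 0.054], [-0.262, 0.965, -0.029], [-0.044, -0.042, -0.998]]
wrist_force: [-2.0, 0.5, 0.8]
gripper_width: 0.005
```

>>> play_rows(motion=[{"jaw": 0, "x": 0.42, "y": -0.05, "z": 0.1, "roll": 0}, {"jaw": 0, "x": 0.42, "y": -0.1, "z": 0, "roll": 0}, {"jaw": 0, "x": 0.42, "y": -0.12, "z": 0, "roll": 0}, {"jaw": 0, "x": 0.42, "y": -0.15, "z": 0, "roll": 0}])

```text
time_s: 12.05
tool_pos: [0.4942, 0.0909, 0.0906]
tool_rot: [[-0.964, -0.261, 0.053], [-0.263, 0.964, -0.029], [-0.044, -0.041, -0.998]]
wrist_force: [-1.2, 0.5, -0.6]
gripper_width: 0.007
```

Run:
```python
from h import *
s=manip.get_state();print(s['tool_pos'],s['wrist_force'],s['tool_rot'][:,2])
f=np.load('frame.npz');R,t=f['R'],f['t']
tip=s['tool_pos']+.022*s['tool_rot'][:,2];print('tip',R.T@(tip[:2]*1000-t),tip[2])
a=save('scene','s6.png')[:,:,::-1]
cv2.imwrite('pics/s6c.png',cv2.resize(a[200:300,340:480],None,fx=5.6,fy=5.6,interpolation=2))
```

```text
[0.49421973 0.09092821 0.0906393 ] [-1.24335272  0.53771379 -0.63041797] [ 0.05309512 -0.02854852 -0.99818129]
tip [-77.71717439  21.15920588] 0.0686793126222709
```

View pics/s6c.png

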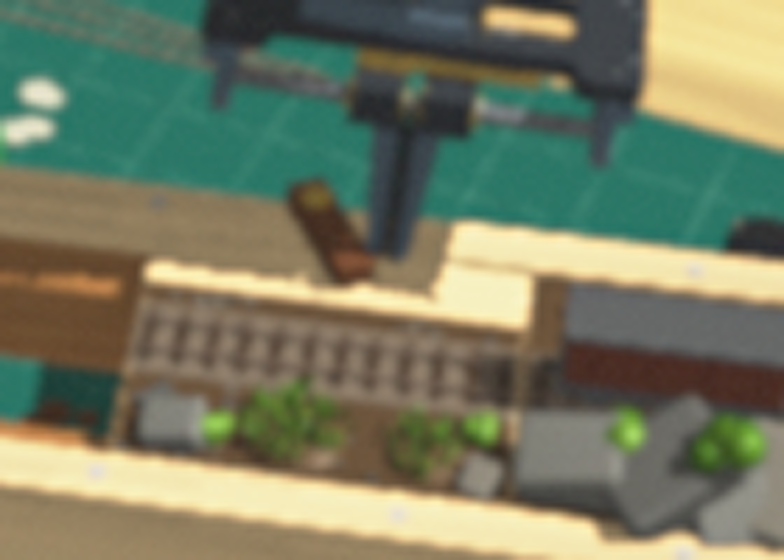

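The button (about (330,230) in the crop) is now swinging inboard over the seated board, with the finger corner on its outer side. I'll continue the arc, finishing towards -y of the frame.

>>> play_rows(motion=[{"jaw": 0, "x": 0.37, "y": -0.3, "z": 0, "roll": 0}, {"jaw": 0, "x": 0.35, "y": -0.35, "z": 0, "roll": 0}, {"jaw": 0, "x": 0.3, "y": -0.4, "z": 0, "roll": 0}])

```text
time_s: 12.48
tool_pos: [0.5057, 0.0797, 0.0907]
tool_rot: [[-0.964, -0.261, 0.054], [-0.263, 0.964, -0.028], [-0.044, -0.042, -0.998]]
wrist_force: [-1.1, 0.4, -0.7]
gripper_width: 0.008
```

```bash
cat > b.py <<'E'
from h import *
import sys
s=manip.get_state();print(s['tool_pos'],s['wrist_force'].round(1))
f=np.load('frame.npz');R,t=f['R'],f['t']
tip=s['tool_pos']+.022*s['tool_rot'][:,2];print('tip',R.T@(tip[:2]*1000-t),tip[2])
a=save('scene',sys.argv[1]+'.png')[:,:,::-1]
c=cv2.resize(a[220:265,370:430],None,fx=13,fy=13,interpolation=2)
P=lambda x,y,z:tuple(int(v) for v in ((proj('scene',np.r_[R@[x,y]+t,z]/1000)-[370,220]+.5)*13))
for th in (0,):
  q=[(-100,-21),(-40,-21),(-40,-3),(-100,-3)]
  cv2.polylines(c,[np.array([P(x,y,79) for x,y in q])],True,(0,0,255),1)
cv2.imwrite('pics/'+sys.argv[1]+'c.png',c)
for n in ('button_pivot','button_tip'):
  print(n,[(np.round(d['uv'],1),round(d['conf'],2),(R.T@(atz('scene',d['uv'],.072)[:2]*1000-t)).round(1)) for d in manip.place_of('scene',n)][:2])
E
python3 b.py s7
```

```text
[0.50565113 0.07973654 0.09070715] [-1.1  0.4 -0.7]
tip [-69.55920435   7.3883721 ] 0.06874782526348117
button_pivot [(array([396.9, 234.7]), 0.46, array([-97.6, -12.8]))]
button_tip [(array([395.4, 248.1]), 0.43, array([-46.6, -10.9]))]
```

View pics/s7c.png

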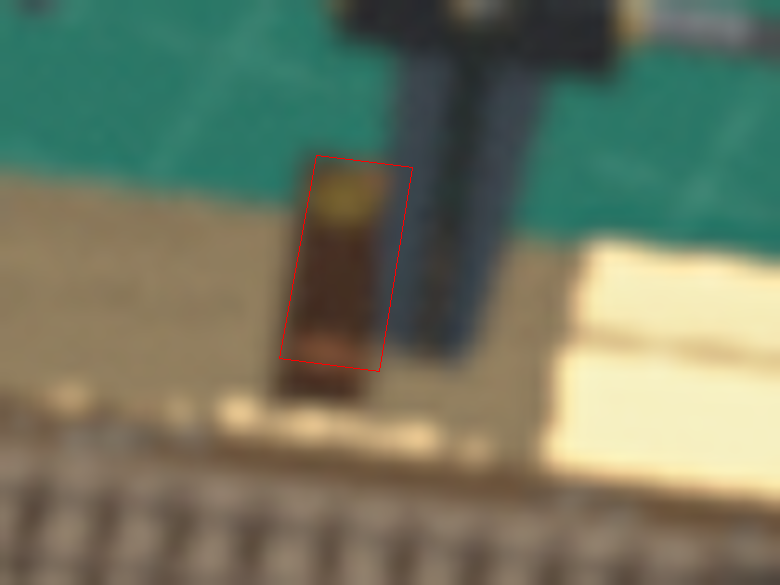

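>>> play_rows(motion=[{"jaw": 0, "x": -0.26, "y": 0.96, "z": 0, "roll": 0}, {"jaw": 0, "x": -0.26, "y": 0.96, "z": 0.3, "roll": 0}, {"jaw": 0, "x": -1.0, "y": 1.0, "z": 5.0, "roll": 0}, {"jaw": 0, "x": -2.0, "y": 1.0, "z": 5.0, "roll": 0}, {"jaw": 0, "x": -2.0, "y": 1.0, "z": 4.0, "roll": 0}])

```text
time_s: 13.25
tool_pos: [0.4473, 0.1324, 0.2355]
tool_rot: [[-0.964, -0.261, 0.049], [-0.262, 0.965, -0.029], [-0.04, -0.041, -0.998]]
wrist_force: [1.3, 0.1, -0.3]
gripper_width: 0.006
```

```bash
python3 b.py s8
python3 - <<'E'
from h import *
f=np.load('frame.npz');R,t=f['R'],f['t']
save('wrist','w8.png');a=save('top','t8.png')[:,:,::-1]
cv2.imwrite('pics/t8c.png',cv2.resize(a[165:345,100:340],None,fx=3.3,fy=3.3,interpolation=2))
for cam in ('wrist','top'):
 for n in ('button_pivot','button_tip'):
  print(cam,n,[(np.round(d['uv'],1),round(d['conf'],2),(R.T@(atz(cam,d['uv'],.072)[:2]*1000-t)).round(1)) for d in manip.place_of(cam,n)][:2])
E
```

```text
[0.4472976  0.13241944 0.23553285] [ 1.3  0.1 -0.3]
tip [-112.37656661   73.39785295] 0.21356893921550363
button_pivot [(array([393.9, 236.7]), 0.67, array([-88.5, -19.1])), (array([394.2, 284.5]), 0.55, array([78.4,  0.1]))]
button_tip [(array([393.4, 249.9]), 0.7, array([-39.1, -14.8])), (array([363.6, 261.1]), 0.63, array([ 14.4, -77.8]))]
wrist button_pivot [(array([232.7, 241.6]), 0.97, array([-84.3, -13.9]))]
wrist button_tip [(array([239.8, 277.7]), 0.92, array([-46.2,  -9.7]))]
top button_pivot [(array([222.9, 284.3]), 0.53, array([-87.3, -17.4])), (array([302.4, 289.6]), 0.26, array([-151.1, -180. ]))]
top button_tip [(array([213.8, 266.5]), 0.59, array([-43.4,  -9.1]))]
```

View pics/s8c.png

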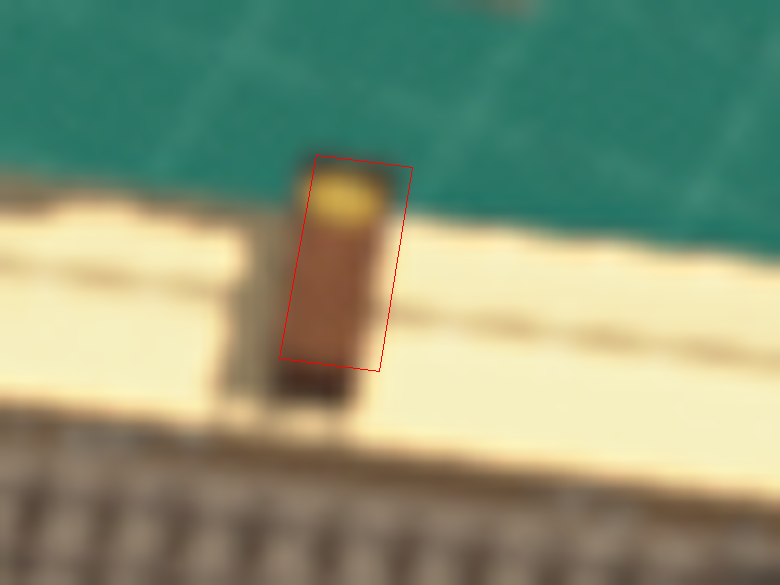

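View pics/w8.png

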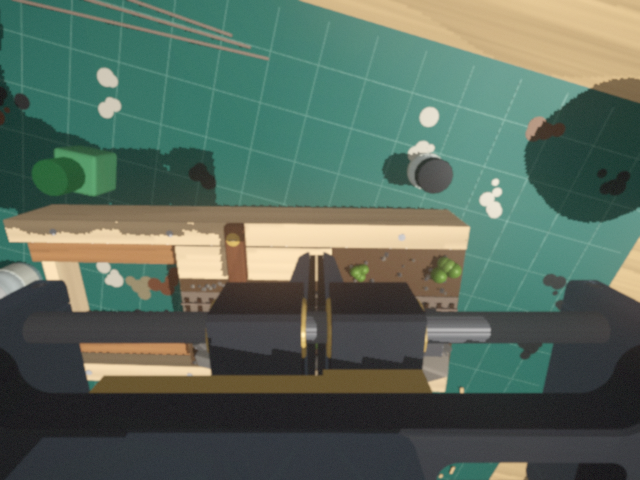

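View pics/t8c.png

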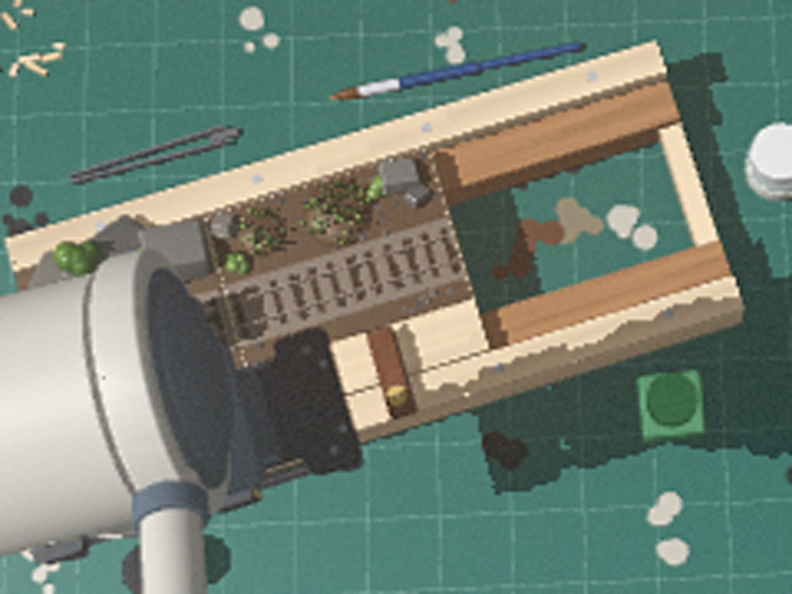

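Run:
```python
from h import *
f=np.load('frame.npz');R,t=f['R'],f['t']
a=cv2.imread('pics/t8.png');b=cv2.imread('pics/w8.png')
A=cv2.resize(a[258:298,200:240],None,fx=10,fy=10,interpolation=0)
B=cv2.resize(b[215:295,200:280],None,fx=5,fy=5,interpolation=0)
def dr(img,cam,o,s):
  P=lambda x,y,z:[int(v) for v in ((proj(cam,np.r_[R@[x,y]+t,z]/1000)-o+.5)*s)]
  q=[(-100,-21),(-40,-21),(-40,-3),(-100,-3)]
  cv2.polylines(img,[np.array([P(x,y,79) for x,y in q])],True,(0,0,255),1)
dr(A,'top',np.array([200,258]),10);dr(B,'wrist',np.array([200,215]),5)
cv2.imwrite('pics/btn.png',np.hstack([A,B]))
```

```text
(no output)
```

View pics/btn.png

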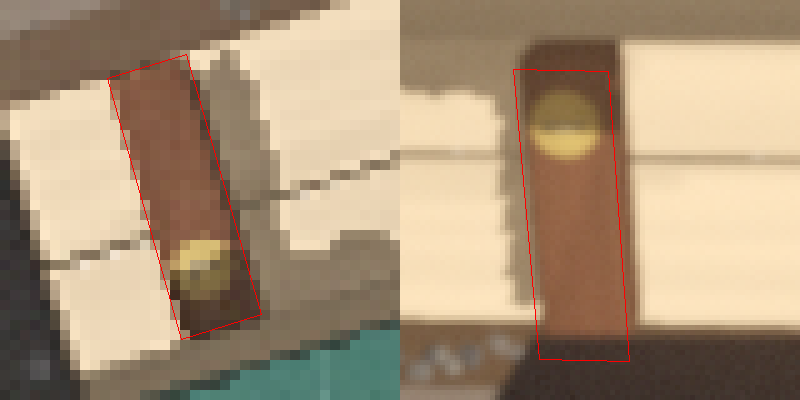

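The outline drawn for exactly 90° matches the button in the top view to within about a pixel. I'll do a last check on the board, then hand in.

Run:
```python
from h import *
f=np.load('frame.npz');R,t=f['R'],f['t']
a=cv2.imread('pics/t8.png');o=np.array([150,190]);s=5
A=cv2.resize(a[190:300,150:300],None,fx=s,fy=s,interpolation=0)
P=lambda x,y,z:[int(v) for v in ((proj('top',np.r_[R@[x,y]+t,z]/1000)-o+.5)*s)]
for z,c in ((63,(0,0,255)),(70,(255,0,0))):
  cv2.polylines(A,[np.array([P(x,y,z) for x,y in [(-73.5,-80),(73.5,-80),(73.5,80),(-73.5,80)]])],True,c,1)
cv2.imwrite('pics/bd.png',A)
```

```text
(no output)
```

View pics/bd.png

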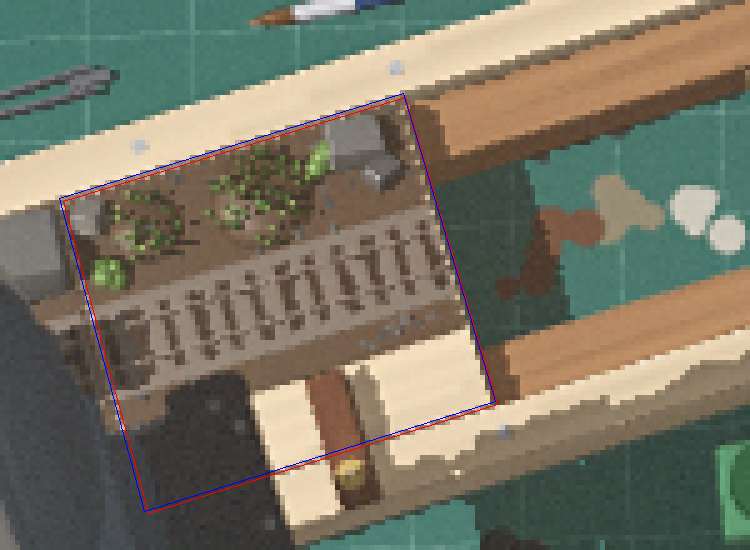

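The board outline at its seat matches the picture: trailing edge at column ~495, leading edge at ~60 to 145. The arm is up and clear.

Run:
```python
from h import *
s=manip.get_state();print(s['time_s'],s['tool_pos'],s['wrist_force']);print(manip.hand_in())
```

```text
13.7 [0.44803843 0.13125154 0.23272238] [-0.19241768  0.3153825  -0.58919295]
the job is handed in; nothing more can be done
None
```

The scenery board is down in its notches and the turn-button lies square across its edge. I handed the job in at 13.7 s with the gripper clear, 0.21 m up.

- **Board:** I pushed it about 130 mm along the runners with closed fingertips, at roughly 4–6 N. Force reached 17 N once, while I was also pressing down slightly; I stopped the downward push after that. At its place the force fell to about 0, then rose to about 16 N against the notch walls.
- **Turn-button:** I pushed it from its outer side, round over the board. It passed freely, which it can do only when the board is down.

**Last checks:**
- In the top view, outlines drawn for the seated board and for the button at 90° both matched to about a pixel. The top view cannot tell 63 mm from 70 mm in height. That the board is down rests on the scene view, the hard stop and the button passing over it.
- The networks' button points were a few mm off and suggest about 80–85°, short of 90°. I went by the outlines instead.
- The gripper picked up a tilt of about 3° during the pushes, which had no visible effect.
- The wrist force at the end was near zero, and none of the loose things in view had moved.

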